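# Set the vacuum bleed cap on the evaporator's manifold

## Robot

A 7-joint arm with a two-finger parallel gripper is mounted at the origin on the work surface. World frame = base frame: x ahead of the robot, y to its left, z up, the work surface at z = 0. Lengths are in m, angles in rad, forces in N, time in s.
With the tool pointing down it reaches from about 0.35 to 0.9 m from the base axis. Payload 8.1 kg.
Tool frame: the origin (TCP) lies at the very end of the fingers, on their centre line; the grasp point (between the pads) lies r.hold_point_z behind it (r.hold_point_z is the distance from the TCP to the grasp point, in m); z points along the fingers, y is the direction in which the jaws open and shut (so a half turn about z gives the same grasp; the last joint's range is limited). The gripper opens to 92 mm and grips with 3 to 60 N. Pads are 19 mm wide; open, the fingers measure 130 mm over their backs; the gripper's body (75 mm by 190 mm) begins 47 mm behind the grasp point.
Start: joints at [-1.373, 0.434, 0.025, 1.573, -0.012, 1.134, -0.075], TCP at [0.185, 0.597, 0.227] pointing down, gripper open.
Joint ranges: [-2.62, 2.62], [-0.44, 2.09], [-1.27, 1.32], [0.08, 2.57], [-1.32, 4.46], [0.12, 2], [-2.74, 2.74]. Speed limits (rad/s): [2.22, 2.22, 3.01, 3.01, 3.14, 3.14, 3.14].

## Interface

Orientations are given as a unit quaternion [w, x, y, z].
In Python, from cell import r gives the robot as it stands.
- The arm moves only by the tool apply_moves, never from a script. Its argument "steps" is a list of rows, each an object with "slide": the shift along the tool's x, y, z in mm, a list of three; "twist": the turn, a rotation vector about the tool's x, y, z in degrees, a list of three; "jaw": the finger opening in mm, from 0 to 91.8. A call has 1 to 5 rows; each row shifts and turns the commanded pose from where the row before left it, along the tool's axes as they then stand; what a row does not reach is not made up. A row lasts 1/8 s, in which the tool goes at most 62.5 mm and 10.7 degrees, less where a joint would pass 70% of its speed; a pose out of reach is approached as far as the arm can. A call with a gripper value outside its range is refused whole. The fingers move at their own pace and stop on an object; "grip_force" is the grip in N (left out, the last holds). Time passes only in rows, so rows that do not move let the fingers close. It gives the time, the measured TCP pose, the force and the opening at its end, in the units of the state.
- r.observe(): the state, without advancing time (a new reading comes with each control period).
- r.get_image(name): name is "scene" or "side" or "wrist"; returns (picture, depth): 400x640x3 uint8, red, green, blue; 400x640 float32, m along the optical axis (not along the pixel's ray), 0 where there is no reading.
- r.camera_model(name): a dict with "intrinsics" (3x3 intrinsics, pixels), "dist_coeffs" ([k1, k2, p1, p2, k3] as OpenCV has them; the pictures are not rectified), "rvec" (rotation vector, rad) and "tvec" (3), from world to camera coordinates, as OpenCV has them. Camera axes: x right, y down, z forward; pixel columns grow to the right and rows downward; lengths in m; the calibration is good to about 2 mm. A picture is of the moment at which its call begins: read the wrist's pose just before it. camera_model takes no time and is no camera call; for the wrist camera it gives the pose at the moment of the call.
- r.finish_job(): hands the job in, once; it reports no verdict.
The state is a dict: "time": time; "joint_pos": joint angles; "qvel": joint speeds; "joint_efforts": joint torques, N m; "eef_pos": TCP position; "tool_rot": TCP orientation; "wrist_force": force on the tool from outside, world axes, zero at the start; "wrist_torque": the same for the moment, N m; "gripper_width": finger opening in m.
Only numpy, scipy, OpenCV 4.12 (cv2) and the standard library are available. Lean on these libraries where they do the work, as an engineer would, in place of code of your own. Each camera call takes 0.05 s, during which the arm holds its last target.

## Task

The bleed cap on the vacuum manifold is hidden under the orange dust cover: lift the cover off and set it down upright (do not drop it) in its own storage dish, the orange one on the rack. Then screw the black knurled cap clockwise all the way down until it bottoms out, back it off a quarter turn, and finish with the gripper still holding the cap there, without letting go. Leave the blue cover, the flask and the jar where they stand.

Things in the scene. Friction and masses are not known exactly. Their poses are not given: they have to be found in the camera images.
- manifold: White fixed block, 200 x 130 mm, deck 50 mm above the bench; it carries an aluminium flange (diameter 68, top 56 mm above the bench) and a steel neck. Origin: on the bench, on the axis of neck and cap; z up. The block reaches from -85 to +115 mm along its x, 65 mm either way along y. Red witness line on the deck on the neck's -x side; flat dial (7 mm high) 84 mm off on the +x side.
- cap_mid (a point): Centre (half-way up) of the black knurled bleed cap: 38 mm diameter, 28 mm high, upright, captive on the neck, under the orange cover at the start. Bottomed out, its underside is 14 mm above the flange and this point 84 mm above the bench; it rises 1 mm per rad unscrewed. A white line on top, from centre to rim along its own -x, then points at the red witness line.
- bleed_cap (a joint): Angle by which the cap is unscrewed, rad: 0 = bottomed out on a hard stop, growing counter-clockwise seen from above, up to 5.0; at the start 1.9 to 3.2, less than a full turn. Right-hand thread, steady drag about 0.08 N m, stays where it is left. A grip on the cap slips if it is turned on against the stop.
- orange_cover_mid (a point): Orange dust cover, centre half-way up (39 mm above its rim): hollow hood, 54 mm outer and 48 mm inner diameter, 56 mm high, open below; round knob on top, 22 mm diameter, 20 mm high, its centre 29 mm above this point; 78 mm high in all, about 0.09 kg. Starts upright on the flange over the cap with 5 mm play; lift it 55 mm to clear the cap.
- orange_slot (a point): Centre of the floor of the orange storage dish, the orange cover's own place; the floor is 14 mm above the bench. Round dish, 64 mm inside and 70 mm outside diameter, with a rim 12 mm above its floor; fixed on the rack. Empty at the start.
- green_slot (a point): Same for the green dish, which belongs to another cover and stays empty.
- blue_slot (a point): Same for the blue dish, in which the blue cover stands.
- rack: Aluminium board, 256 x 92 x 10 mm, fixed on the bench; origin under its centre, long side along its x. It carries the three dishes in a row, 80 mm apart along its x; which dish is in which place varies.
- blue_cover_mid (a point): Blue dust cover, same shape as the orange one, centre half-way up; stands in the blue dish. Bystander, to be left alone.
- flask_mid (a point): Small round stoppered glass flask in a cork ring, about 76 mm across and 135 mm high; this point is 60 mm above its foot. Bystander, to be left alone.
- jar_mid (a point): Amber jar with white lid, 54 mm diameter, 75 mm high, point half-way up. Bystander, to be left alone.
There are look-alikes about, which are no part of the job. Of the things like the part that bears orange_cover_mid, leave any that is pink; of the rest the smaller one is meant.

How it is judged:
By the outcome, as a careful person would: the job done as asked, in the order asked, and still so for the second after the job is handed in, while the arm keeps its last pose, push and grip.
It also fails if it takes over 58 s, if anything falls off the work surface, if the arm or the gripper's body presses on something with over 40 N, if the wrist force passes 120 N, or if a joint passes its speed limit or range.

## Working session

There is one attempt and no reset: what is moved stays moved. The work goes in short steps, Python scripts to look and compute and a tool call to move; the robot and the scene stay as the last step left them, time stands still between calls to the robot, and variables do not carry over. Pictures are saved under pics/ and viewed, and the job is handed in when it is done.

Besides the shell and the picture viewer there is one more tool, called after "Emit:" as name(argument=value, ...), one argument or row to a line, values as JSON. apply_moves: Moves the arm, as the interface text tells. Its arguments: {"type":"object","properties":{"steps":{"type":"array","items":{"type":"object","properties":{"slide":{"type":"array","items":{"type":"number"}},"twist":{"type":"array","items":{"type":"number"}},"jaw":{"type":"number"}}}},"grip_force":{"type":"number"}},"required":["steps"]}

```bash
mkdir -p pics; ls
cat > h.py <<'E'
import numpy as np, cv2
from cell import r
def snap(name,tag):
    m=r.camera_model(name); im,d=r.get_image(name)
    cv2.imwrite(f'pics/{tag}.png',im[:,:,::-1]); np.savez(f'{tag}.npz',im=im,d=d,K=m['intrinsics'],D=m['dist_coeffs'],rv=m['rvec'],tv=m['tvec'])
def load(tag): return np.load(f'{tag}.npz')
def ray(q,uv):
    R=cv2.Rodrigues(q['rv'])[0]; t=np.array(q['tv']).ravel()
    p=cv2.undistortPoints(np.array([[uv]],float),np.array(q['K'],float),np.array(q['D'],float)).ravel()
    return -R.T@t, R.T@np.array([p[0],p[1],1.])
def cloud(q):
    h,w=q['d'].shape; v,u=np.mgrid[:h,:w]
    p=cv2.undistortPoints(np.stack([u,v],-1).reshape(-1,1,2).astype(float),np.array(q['K'],float),np.array(q['D'],float)).reshape(h,w,2)
    c=np.dstack([p,np.ones((h,w))])*q['d'][...,None]
    R=cv2.Rodrigues(q['rv'])[0]; t=np.array(q['tv']).ravel()
    return (c-t)@R
def proj(q,X): return cv2.projectPoints(np.array(X,float).reshape(-1,3),q['rv'],q['tv'],np.array(q['K'],float),np.array(q['D'],float))[0].reshape(-1,2)
def tri(obs):
    A=np.zeros((3,3));b=np.zeros(3)
    for q,uv in obs:
        o,d=ray(q,uv); d/=np.linalg.norm(d); P=np.eye(3)-np.outer(d,d); A+=P;b+=P@o
    x=np.linalg.solve(A,b); return x,[proj(q,x)[0]-uv for q,uv in obs]
E
python3 - <<'E'
from h import *
for n in ['scene','side','wrist']: snap(n,n+'0')
s=r.observe(); print(s, r.hold_point_z)
E
```

```text
pics
{'time': 0.15, 'joint_pos': array([-1.37258049,  0.43509185,  0.02498789,  1.57386595, -0.01162668,
        1.1339807 , -0.07507396]), 'qvel': array([ 6.09618931e-04, -2.27477902e-03, -6.48235917e-05, -1.83326090e-03,
        1.22425791e-03, -3.31918854e-03,  3.51143630e-05]), 'joint_efforts': array([ 1.95017092e-03, -6.68259358e+01,  9.85753387e-01, -3.14698362e+01,
       -6.05891668e-02,  3.91974917e-02,  1.25579231e-04]), 'eef_pos': array([0.18511954, 0.59656431, 0.22611599]), 'tool_rot': array([-4.40412073e-05,  1.49874145e-01,  9.88704901e-01, -5.98655979e-04]), 'wrist_force': array([ 0.45024771,  0.44714096, -0.20583732]), 'wrist_torque': array([-0.00873312,  0.01544215, -0.03225743]), 'gripper_width': 0.09171415053973817} 0.0188
```

View pics/scene0.png

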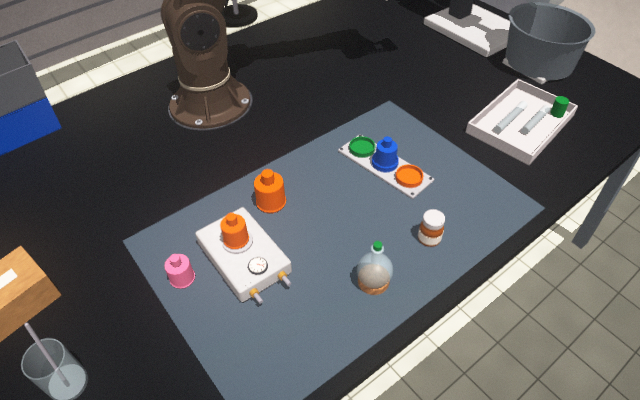

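View pics/side0.png

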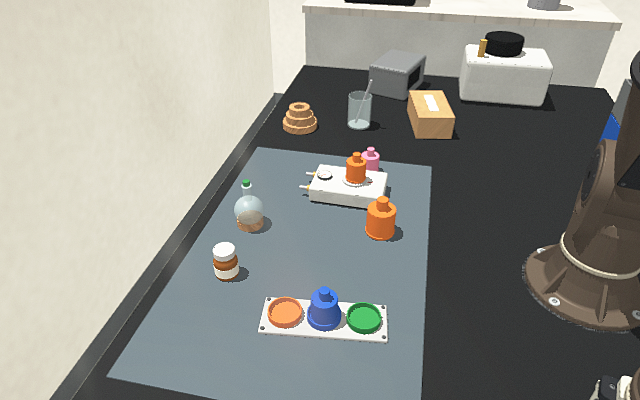

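View pics/wrist0.png

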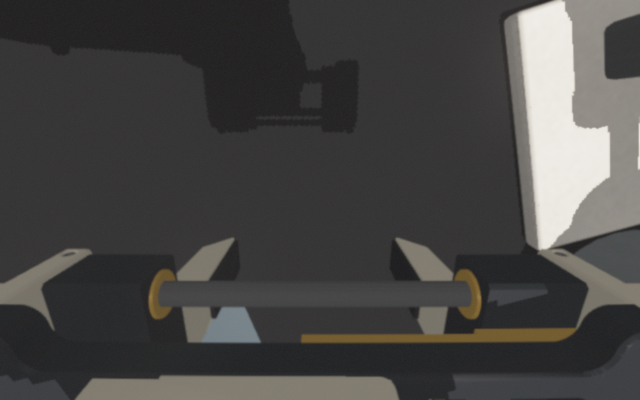

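Candidates: in the scene picture, orange hood on the manifold flange (235,232), larger orange hood on the mat (270,190) and a pink hood (179,270). In the side picture these are at (356,168), (381,218) and (370,160). The hood on the manifold fits: it is not pink, it's the smaller orange one and it stands on the flange. Dishes in the scene picture: green (362,147), blue (385,155, with cover), orange (409,177). Next I'll measure the sizes and confirm with a crop.

Run:
```python
from h import *
def circ(P):
    A=np.c_[2*P[:,:2],np.ones(len(P))]; s=np.linalg.lstsq(A,(P[:,:2]**2).sum(1),rcond=None)[0]
    return s[:2],np.sqrt(s[2]+s[:2]@s[:2])
for t in ['scene0','side0']:
    q=load(t); im=q['im'].astype(int); C=cloud(q); hsv=cv2.cvtColor(q['im'],cv2.COLOR_RGB2HSV)
    H,S,V=[hsv[...,i].astype(int) for i in range(3)]
    print(t,'cam',ray(q,(320,200))[0].round(3))
    for name,m in dict(orange=(H>=4)&(H<=14)&(S>200)&(V>110),pink=(H>160)&(H<178)&(S>80)&(V>120),blue=(H>108)&(H<125)&(S>180)&(V>60),green=(H>50)&(H<75)&(S>150)).items():
        n,L,st,ce=cv2.connectedComponentsWithStats(m.astype('uint8'))
        for i in range(1,n):
            if st[i,4]<60: continue
            P=C[(L==i)&(q['d']>0)]
            if not len(P) : continue
            zt=np.percentile(P[:,2],99.5)
            out=[name,ce[i].round(0),st[i,4],'zmin/max',np.percentile(P[:,2],[1,99.5]).round(3),'lo',np.percentile(P[:,:2],1,axis=0).round(3),'hi',np.percentile(P[:,:2],99,axis=0).round(3)]
            B=P[(P[:,2]<zt-.035)&(P[:,2]>zt-.065)]
            if len(B)>30: c,rr=circ(B); out+=['body',c.round(4),rr.round(4)]
            Kb=P[(P[:,2]<zt-.004)&(P[:,2]>zt-.015)]
            if len(Kb)>10: c,rr=circ(Kb); out+=['knob',c.round(4),rr.round(4)]
            print(*out)
    x,y,w,h=(180,190,120,120) if t=='scene0' else (290,130,120,120)
    cv2.imwrite(f'pics/{t}crop.png',cv2.resize(q['im'][y:y+h,x:x+w,::-1],None,fx=5,fy=5,interpolation=cv2.INTER_CUBIC))
```

```text
scene0 cam [ 1.184 -0.478  0.898]
orange [409. 175.] 336 zmin/max [0.009 0.028] lo [0.588 0.199] hi [0.654 0.266] knob [0.6213 0.2329] 0.0297
orange [267. 180.] 140 zmin/max [0.069 0.104] lo [ 0.437 -0.1  ] hi [ 0.477 -0.059] knob [ 0.4623 -0.0851] 0.0133
orange [271. 199.] 588 zmin/max [0.007 0.076] lo [ 0.453 -0.12 ] hi [ 0.499 -0.054] body [ 0.4627 -0.085 ] 0.0343 knob [ 0.4634 -0.0851] 0.0333
orange [234. 229.] 418 zmin/max [0.061 0.135] lo [ 0.529 -0.253] hi [ 0.577 -0.207] body [ 0.5579 -0.2308] 0.0178 knob [ 0.5496 -0.2302] 0.0096
pink [179. 271.] 797 zmin/max [0.002 0.079] lo [ 0.503 -0.39 ] hi [ 0.552 -0.338] body [ 0.5249 -0.3635] 0.0259 knob [ 0.5253 -0.3636] 0.0092
blue [ 27. 125.] 2028 zmin/max [-0.001  0.11 ] lo [-0.197 -0.587] hi [-0.183 -0.411] body [-0.177  -0.4898] 0.0487 knob [-0.2103 -0.4819] 0.0457
blue [387. 154.] 577 zmin/max [0.014 0.093] lo [0.518 0.189] hi [0.576 0.248] body [0.5447 0.2222] 0.023 knob [0.543  0.2226] 0.0083
green [560. 106.] 240 zmin/max [0.007 0.06 ] lo [0.687 0.756] hi [0.725 0.796] body [0.6842 0.8164] 0.0595 knob [0.7049 0.776 ] 0.0156
green [362. 146.] 393 zmin/max [0.009 0.027] lo [0.429 0.178] hi [0.497 0.245] knob [0.4632 0.2125] 0.0277
side0 cam [0.416 0.844 0.767]
pink [372. 161.] 201 zmin/max [-0.003  0.076] lo [ 0.497 -0.501] hi [ 0.531 -0.333] body [ 0.5216 -0.3589] 0.0226 knob [ 0.5235 -0.3563] 0.0071
blue [611. 129.] 265 zmin/max [0.026 0.111] lo [-0.194 -0.685] hi [-0.188 -0.583] body [-0.1396 -0.6387] 0.0575 knob [-0.2379 -0.6354] 0.0558
green [369. 321.] 145 zmin/max [0.01  0.028] lo [0.428 0.181] hi [0.487 0.248] knob [0.4612 0.2154] 0.0321
```

```bash
python3 -c "
import cv2,numpy as np
a=cv2.imread('pics/scene0.png')[160:310,155:305];b=cv2.imread('pics/side0.png')[130:260,290:420]
a=cv2.resize(a,(400,400),interpolation=2);b=cv2.resize(b,(400,400),interpolation=2)
cv2.imwrite('pics/cand.png',np.hstack([a,b]))"
```

```text
(no output)
```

View pics/cand.png

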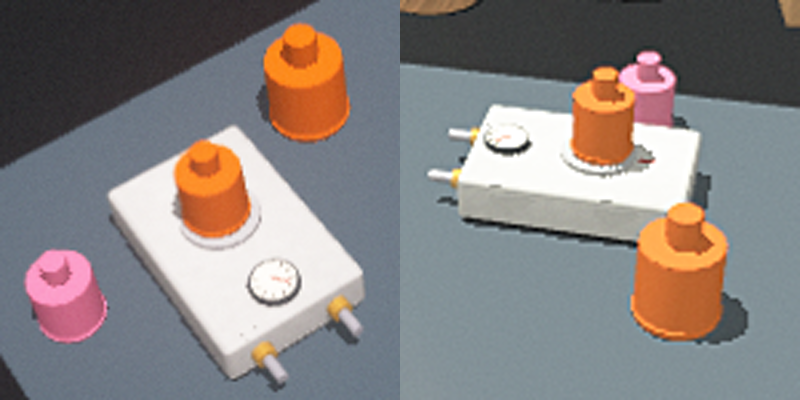

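The crop confirms it: the meant cover is the smaller orange hood on the manifold (left crop 210,190; right crop 603,115). Its top is at 0.134–0.135 m, which matches 56+78. The other orange hood is wider (R≈34 mm) and stands on the mat. Now I'll cross-check with the side view and find the manifold frame.

Run:
```python
from h import *
from scipy.optimize import least_squares
def cfit(P,R):
    f=lambda c:np.hypot(*(P[:,:2]-c).T)-R
    return least_squares(f,np.median(P[:,:2],0),loss='soft_l1',f_scale=.001).x
for t in ['scene0','side0']:
    q=load(t); C=cloud(q); hsv=cv2.cvtColor(q['im'],cv2.COLOR_RGB2HSV)
    H,S,V=[hsv[...,i].astype(int) for i in range(3)]
    org=(H>=3)&(H<=16)&(S>150)&(V>90)&(q['d']>0)
    X,Y,Z=C[...,0],C[...,1],C[...,2]
    near=org&(np.hypot(X-.55,Y+.23)<.04)
    print(t,'knob',cfit(C[near&(Z>.118)&(Z<.131)],.011).round(4),'body',cfit(C[near&(Z>.065)&(Z<.105)],.027).round(4),'top',np.percentile(Z[near],[99,99.8]).round(4))
    slot=(np.hypot(X-.621,Y-.233)<.045)
    print(' rim',cfit(C[slot&org&(Z>.024)],.0335).round(4),'rimz',np.percentile(Z[slot&org],[50,99]).round(4),'floor',np.median(Z[(np.hypot(X-.621,Y-.233)<.02)]).round(4), 'cfree',[ (lambda P:(P[:,0].min().round(3),P[:,0].max().round(3),P[:,1].min().round(3),P[:,1].max().round(3)))(C[slot&org])])
    # deck
    deck=(S<40)&(V>120)&(abs(Z-.05)<.004)&(np.hypot(X-.55,Y+.23)<.15)
    pts=(C[deck][:,:2]*1000).astype(np.float32); rc=cv2.minAreaRect(pts); print(' deck',rc, len(pts))
    # flange
    fl=(abs(Z-.056)<.0015)&(np.hypot(X-.55,Y+.23)<.037)&(np.hypot(X-.55,Y+.23)>.029)
    # red
    red=((H<6)|(H>174))&(S>90)&(V>50)&(abs(Z-.051)<.005)&(np.hypot(X-.55,Y+.23)<.09)&~near
    print(' red',C[red].mean(0).round(4) if red.any() else None,red.sum())
    # dial
    dial=(abs(Z-.057)<.0015)&(np.hypot(X-.55,Y+.23)<.11)&(np.hypot(X-.55,Y+.23)>.06)
    print(' dial',C[dial].mean(0).round(4),dial.sum())
    jar=(Z>.068)&(Z<.08)&(X>.5)&(S<60)
    print(' max heights', Z[(X>.4)&(X<.7)&(Y>-.4)&(Y<.3)&(q['d']>0)].max())
```

```text
scene0 knob [ 0.548  -0.2294] body [ 0.548 -0.23 ] top [0.1341 0.1347]
 rim [0.6216 0.231 ] rimz [0.0143 0.0266] floor 0.0128 cfree [(np.float64(0.586), np.float64(0.656), np.float64(0.197), np.float64(0.268))]
 deck ((566.7225952148438, -229.07723999023438), (129.57298278808594, 198.91616821289062), 88.12984466552734) 2892
 red None 0
 dial [ 0.6361 -0.2322  0.0569] 155
 max heights 0.1349517914770424
side0 knob [ 0.5479 -0.2304] body [ 0.5477 -0.2301] top [0.1333 0.1346]
 rim [0.6191 0.2337] rimz [0.0146 0.0273] floor 0.0133 cfree [(np.float64(0.585), np.float64(0.653), np.float64(0.2), np.float64(0.269))]
 deck ((564.4481201171875, -224.87167358398438), (132.8411102294922, 197.15049743652344), 88.10169219970703) 1334
 red [ 0.5067 -0.2272  0.0495] 4
 dial [ 0.6314 -0.2289  0.0567] 59
 max heights 0.13508885650881416
```

Both views agree. The cover axis is at (0.548,-0.230) with its top at 0.134. The orange slot is at about (0.6205,0.2325) with its floor at about 0.013 and rim at 0.027. The block's x axis is about -1.9° from world x. First I'll raise the tool and turn the jaws along world y.

Emit:
apply_moves(
  steps=[
    {"slide": [0,0,-20],"twist": [0,0,-8.6],"jaw": 60},
    {"slide": [0,0,-10],"twist": [0,0,-8.6],"jaw": 60},
  ],
)

```text
time: 0.4
eef_pos: [0.1852, 0.5971, 0.2573]
tool_rot: [0.0, -0.002, 1.0, 0.0]
wrist_force: [0.7, -0.0, 0.2]
gripper_width: 0.0765
```

```bash
cat >> h.py <<'E'
from scipy.spatial.transform import Rotation as Ro
def tool(): 
    s=r.observe(); w,x,y,z=s['tool_rot']; return np.array(s['eef_pos']),Ro.from_quat([x,y,z,w]),s
def st():
    p,R,s=tool(); M=R.as_matrix(); print('t',s['time'],'p',p.round(4),'x',M[:,0].round(3),'y',M[:,1].round(3),'z',M[:,2].round(3)); print('q',s['joint_pos'].round(3),'w',s['gripper_width'],'F',s['wrist_force'].round(2),'T',s['wrist_torque'].round(3))
def go(*ts):
    p,R,s=tool()
    for t in ts: d=R.inv().apply(np.array(t)-p)*1000; print('slide',d.round(1),np.linalg.norm(d).round(1)); p=np.array(t)
E
python3 -c "
from h import *
st(); go((.5,.2,.25),(.548,-.230,.20))"
```

```text
t 0.4 p [0.1852 0.5971 0.2573] x [-1.    -0.004 -0.   ] y [-0.004  1.     0.   ] z [ 0.  0. -1.]
q [-1.328  0.415 -0.04   1.525  0.017  1.201  0.204] w 0.07651629341911731 F [ 0.74 -0.01  0.23] T [ 0.031 -0.04   0.005]
slide [-313.1 -398.4    7.2] 506.8
slide [ -46.1 -430.2   49.9] 435.6
```

Emit:
apply_moves(
  steps=[
    {"slide": [-35,-44,0],"jaw": 60},
    {"slide": [-35,-44,0],"jaw": 60},
    {"slide": [-35,-44,0],"jaw": 60},
    {"slide": [-35,-44,0],"jaw": 60},
    {"slide": [-35,-44,0],"jaw": 60},
  ],
)

```text
$.steps[0]: bad value
```

Emit:
apply_moves(
  steps=[
    {"slide": [-35,-44,0],"jaw": 50},
    {"slide": [-35,-44,0],"jaw": 50},
    {"slide": [-35,-44,0],"jaw": 50},
    {"slide": [-35,-44,0],"jaw": 50},
    {"slide": [-10,-50,0],"jaw": 50},
  ],
)

```text
$.steps[0]: bad value
```

Emit:
apply_moves(
  steps=[
    {"slide": [-6,-50,0],"jaw": 50},
    {"slide": [-6,-50,5],"jaw": 50},
    {"slide": [-6,-50,5],"jaw": 50},
    {"slide": [-6,-50,5],"jaw": 50},
    {"slide": [-6,-50,10],"jaw": 50},
  ],
)

```text
$.steps[0]: bad value
```

```bash
python3 -c "
from h import *
st(); go((.548,-.230,.20))"
```

```text
t 0.4 p [0.1852 0.5971 0.2573] x [-1.    -0.004 -0.   ] y [-0.004  1.     0.   ] z [ 0.  0. -1.]
q [-1.328  0.415 -0.04   1.525  0.017  1.201  0.204] w 0.07651629341911731 F [ 0.74 -0.01  0.23] T [ 0.031 -0.04   0.005]
slide [-359.2 -828.6   57.1] 905.0
```

The calls were refused, probably because the twist was missing, so I'll include it.

Emit:
apply_moves(
  steps=[
    {"slide": [-35,-44,0],"twist": [0,0,0],"jaw": 60},
    {"slide": [-35,-44,0],"twist": [0,0,0],"jaw": 60},
    {"slide": [-35,-44,0],"twist": [0,0,0],"jaw": 60},
    {"slide": [-35,-44,0],"twist": [0,0,0],"jaw": 60},
    {"slide": [-35,-44,0],"twist": [0,0,0],"jaw": 60},
  ],
)

```text
time: 1.02
eef_pos: [0.3609, 0.3751, 0.2567]
tool_rot: [0.0, 0.0, 1.0, 0.0]
wrist_force: [0.7, 0.1, 0.7]
gripper_width: 0.0599
```

Emit:
apply_moves(
  steps=[
    {"slide": [-35,-44,0],"twist": [0,0,0],"jaw": 50},
    {"slide": [-35,-44,0],"twist": [0,0,0],"jaw": 50},
    {"slide": [-35,-44,0],"twist": [0,0,0],"jaw": 50},
    {"slide": [-35,-44,0],"twist": [0,0,0],"jaw": 50},
    {"slide": [-10,-50,0],"twist": [0,0,0],"jaw": 50},
  ],
)

```text
time: 1.65
eef_pos: [0.5115, 0.149, 0.2564]
tool_rot: [0.0, 0.001, 1.0, -0.0]
wrist_force: [0.3, 0.3, -0.6]
gripper_width: 0.0502
```

Emit:
apply_moves(
  steps=[
    {"slide": [-6,-50,0],"twist": [0,0,0],"jaw": 50},
    {"slide": [-6,-50,5],"twist": [0,0,0],"jaw": 50},
    {"slide": [-6,-50,5],"twist": [0,0,0],"jaw": 50},
    {"slide": [-6,-50,5],"twist": [0,0,0],"jaw": 50},
    {"slide": [-6,-50,10],"twist": [0,0,0],"jaw": 50},
  ],
)

```text
time: 2.28
eef_pos: [0.5399, -0.1008, 0.2318]
tool_rot: [0.0, 0.0, 1.0, 0.0]
wrist_force: [-0.3, -0.1, 0.4]
gripper_width: 0.0499
```

```bash
python3 -c "
from h import *
st(); go((.548,-.230,.20),(.548,-.230,.1155)); snap('wrist','wrist1'); snap('side','side1')"
```

```text
t 2.275 p [ 0.5399 -0.1008  0.2318] x [-1.     0.    -0.001] y [0. 1. 0.] z [ 0.001  0.    -1.   ]
q [-0.161  0.309  0.325  1.773 -0.111  1.076  1.772] w 0.049914839689178155 F [-0.35 -0.06  0.38] T [ 0.033 -0.099 -0.012]
slide [  -8.1 -129.2   31.8] 133.3
slide [ 0.1 -0.  84.5] 84.5
```

View pics/wrist1.png

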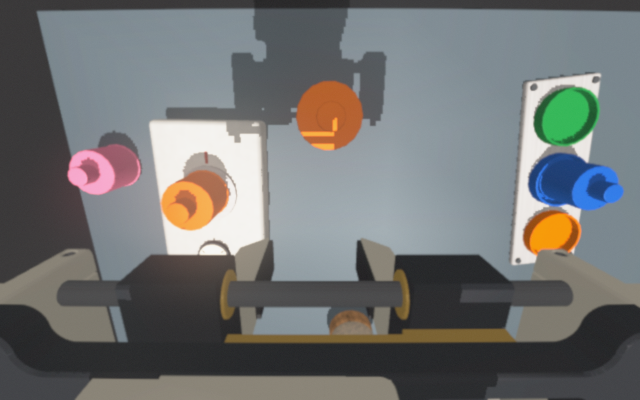

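The wrist view shows the cover knob at (178,208), the witness line at (206,157) and the orange dish at (552,232). I'll move above the cover and take one more wrist look.

Emit:
apply_moves(
  steps=[
    {"slide": [-3,-43,10],"twist": [0,0,0],"jaw": 50},
    {"slide": [-3,-43,10],"twist": [0,0,0],"jaw": 50},
    {"slide": [-2,-43,12],"twist": [0,0,0],"jaw": 50},
    {"slide": [0,0,0],"twist": [0,0,0],"jaw": 50},
  ],
)

```text
time: 2.88
eef_pos: [0.5461, -0.232, 0.1986]
tool_rot: [-0.001, 0.003, 1.0, -0.001]
wrist_force: [-0.2, 0.6, 0.4]
gripper_width: 0.0499
```

```bash
python3 -c "
from h import *
st(); snap('wrist','wrist2'); 
from scipy.optimize import least_squares
for t in ['wrist1','wrist2']:
    q=load(t); C=cloud(q); hsv=cv2.cvtColor(q['im'],cv2.COLOR_RGB2HSV); H,S,V=[hsv[...,i].astype(int) for i in range(3)]
    X,Y,Z=np.moveaxis(C,-1,0)
    m=(H>=3)&(H<=16)&(S>150)&(V>90)&(np.hypot(X-.55,Y+.23)<.04)
    for lo,hi,R in [(.118,.131,.011),(.132,.138,0)]:
        P=C[m&(Z>lo)&(Z<hi)]; print(t,len(P), P.mean(0).round(4) if len(P) else '', least_squares(lambda c:np.hypot(*(P[:,:2]-c).T)-R,[.548,-.23],loss='soft_l1',f_scale=.001).x.round(4) if R and len(P) else '')
go((.548,-.230,.1155))"
```

```text
t 2.875 p [ 0.5461 -0.232   0.1986] x [-1.     0.006  0.002] y [ 0.006  1.    -0.002] z [-0.002 -0.002 -1.   ]
q [ 0.055  0.417  0.359  1.711 -0.163  1.045  2.032] w 0.04986003034733299 F [-0.22  0.62  0.43] T [ 0.1   -0.007 -0.033]
wrist1 23 [ 0.5476 -0.2255  0.1254] [ 0.5475 -0.2311]
wrist1 321 [ 0.5459 -0.2312  0.1354] 
wrist2 10 [ 0.5444 -0.2305  0.1249] [ 0.5478 -0.2305]
wrist2 52 [ 0.5398 -0.2302  0.1348] 
slide [-1.3 -0.5 83.5] 83.5
```

View pics/wrist2.png

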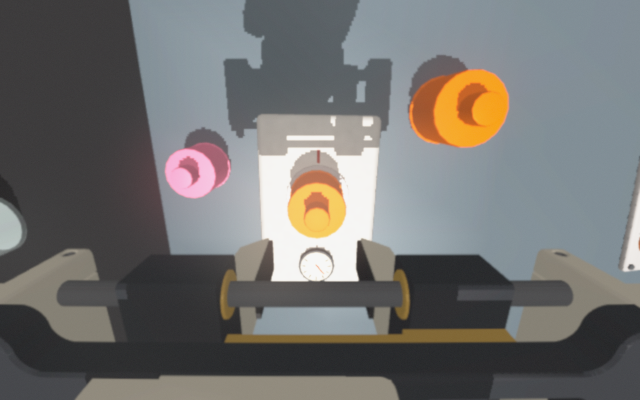

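Everything agrees: the knob at (317,215) sits between the fingers. Descend and grip.

Emit:
apply_moves(
  steps=[
    {"slide": [-2,0,35],"twist": [0,0,0],"jaw": 50},
    {"slide": [0,1,30],"twist": [0,0,0],"jaw": 50},
    {"slide": [0,0,17],"twist": [0,0,0],"jaw": 50},
    {"slide": [0,0,0],"twist": [0,0,0],"jaw": 45},
  ],
  grip_force=20,
)

```text
time: 3.42
eef_pos: [0.5493, -0.2261, 0.117]
tool_rot: [-0.001, -0.0, 1.0, 0.0]
wrist_force: [0.2, 0.2, 0.4]
gripper_width: 0.0461
```

```bash
python3 -c "
from h import *
st()"
```

```text
t 3.425 p [ 0.5493 -0.2261  0.117 ] x [-1.    -0.001  0.002] y [-0.001  1.     0.001] z [-0.002  0.001 -1.   ]
q [ 0.072  0.507  0.326  1.795 -0.204  0.875  2.064] w 0.046116793968240394 F [0.21 0.18 0.44] T [-0.019 -0.03   0.026]
```

Emit:
apply_moves(
  steps=[
    {"slide": [0,0,0],"twist": [0,0,0],"jaw": 10},
    {"slide": [0,0,0],"twist": [0,0,0],"jaw": 10},
    {"slide": [0,0,0],"twist": [0,0,0],"jaw": 10},
    {"slide": [0,0,0],"twist": [0,0,0],"jaw": 10},
    {"slide": [0,0,0],"twist": [0,0,0],"jaw": 10},
  ],
)

```text
time: 4.05
eef_pos: [0.5501, -0.2277, 0.1183]
tool_rot: [0.001, 0.0, 1.0, -0.0]
wrist_force: [0.6, -1.3, 5.3]
gripper_width: 0.0208
```

Emit:
apply_moves(
  steps=[
    {"slide": [0,0,-6],"twist": [0,0,0],"jaw": 10},
    {"slide": [0,0,-6],"twist": [0,0,0],"jaw": 10},
    {"slide": [0,0,-8],"twist": [0,0,0],"jaw": 10},
  ],
)

```text
time: 4.42
eef_pos: [0.5495, -0.2271, 0.138]
tool_rot: [-0.0, 0.0, 1.0, 0.0]
wrist_force: [-0.2, -0.7, -0.8]
gripper_width: 0.0216
```

```bash
python3 -c "
from h import *
st(); snap('side','side2')
im=cv2.imread('pics/side2.png')[100:250,280:430]; cv2.imwrite('pics/side2c.png',cv2.resize(im,(600,600),interpolation=2))"
```

```text
t 4.425 p [ 0.5495 -0.2271  0.138 ] x [-1.     0.001  0.   ] y [0.001 1.    0.   ] z [-0.  0. -1.]
q [ 0.066  0.482  0.336  1.776 -0.194  0.917  2.055] w 0.02156308732373806 F [-0.2  -0.73 -0.78] T [ 0.039 -0.032  0.037]
```

View pics/side2c.png

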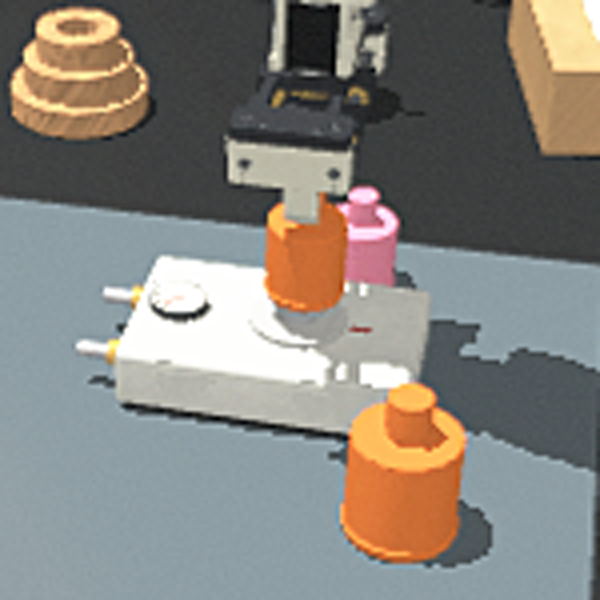

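The cover is lifting straight in the gripper and the force is its weight. I'll keep lifting, well clear of the cap.

Emit:
apply_moves(
  steps=[
    {"slide": [0,0,-20],"twist": [0,0,0],"jaw": 10},
    {"slide": [0,0,-25],"twist": [0,0,0],"jaw": 10},
    {"slide": [0,0,-25],"twist": [0,0,0],"jaw": 10},
    {"slide": [0,0,-10],"twist": [0,0,0],"jaw": 10},
    {"slide": [0,25,-5],"twist": [0,0,0],"jaw": 10},
  ],
)

```text
time: 5.1
eef_pos: [0.5493, -0.2042, 0.2231]
tool_rot: [0.0, 0.002, 1.0, -0.001]
wrist_force: [-0.0, 0.6, -0.3]
gripper_width: 0.0213
```

```bash
python3 -c "
from h import *
st(); go((.5805,.0,.22),(.6205,.2325,.22))"
```

```text
t 5.1 p [ 0.5493 -0.2042  0.2231] x [-1.     0.004 -0.001] y [ 0.004  1.    -0.001] z [ 0.001 -0.001 -1.   ]
q [ 0.003  0.381  0.36   1.699 -0.147  1.087  1.975] w 0.021294198126575823 F [-0.01  0.63 -0.26] T [0.089 0.056 0.016]
slide [-30.4 204.3   2.9] 206.6
slide [-39.1 232.7  -0.3] 235.9
```

Emit:
apply_moves(
  steps=[
    {"slide": [-6,35,0],"twist": [0,0,0],"jaw": 10},
    {"slide": [-6,40,0],"twist": [0,0,0],"jaw": 10},
    {"slide": [-6,40,0],"twist": [0,0,0],"jaw": 10},
    {"slide": [-6,40,0],"twist": [0,0,0],"jaw": 10},
    {"slide": [-6,40,0],"twist": [0,0,0],"jaw": 10},
  ],
)

```text
time: 5.72
eef_pos: [0.5795, -0.006, 0.2222]
tool_rot: [-0.0, 0.0, 1.0, -0.0]
wrist_force: [0.1, 0.1, -1.2]
gripper_width: 0.0212
```

Emit:
apply_moves(
  steps=[
    {"slide": [-6,40,0],"twist": [0,0,0],"jaw": 10},
    {"slide": [-6,40,0],"twist": [0,0,0],"jaw": 10},
    {"slide": [-6,40,0],"twist": [0,0,0],"jaw": 10},
    {"slide": [-6,40,0],"twist": [0,0,0],"jaw": 10},
    {"slide": [-6,40,0],"twist": [0,0,0],"jaw": 10},
  ],
)

```text
time: 6.35
eef_pos: [0.6097, 0.1939, 0.222]
tool_rot: [-0.0, 0.0, 1.0, -0.0]
wrist_force: [0.5, -0.1, -1.2]
gripper_width: 0.0209
```

Emit:
apply_moves(
  steps=[
    {"slide": [-6,25,0],"twist": [0,0,0],"jaw": 10},
    {"slide": [-4,15,0],"twist": [0,0,0],"jaw": 10},
    {"slide": [0,0,0],"twist": [0,0,0],"jaw": 10},
    {"slide": [0,0,0],"twist": [0,0,0],"jaw": 10},
  ],
)

```text
time: 6.85
eef_pos: [0.6202, 0.2306, 0.2228]
tool_rot: [0.0, 0.001, 1.0, -0.001]
wrist_force: [0.4, -0.2, -0.4]
gripper_width: 0.0213
```

```bash
python3 -c "
from h import *
st(); 
for n in ['scene','side','wrist']: snap(n,n+'3')
from scipy.optimize import least_squares
p,R,s=tool()
for t in ['scene3','side3','wrist3']:
    q=load(t); C=cloud(q); hsv=cv2.cvtColor(q['im'],cv2.COLOR_RGB2HSV); H,S,V=[hsv[...,i].astype(int) for i in range(3)]
    X,Y,Z=np.moveaxis(C,-1,0)
    m=(H>=3)&(H<=16)&(S>150)&(V>70)&(q['d']>0)
    b=m&(np.hypot(X-p[0],Y-p[1])<.05)&(Z>.12)
    print(t,'z',np.percentile(Z[b],[1,99]).round(4) if b.any() else '')
    for lo,hi in [(.165,.19),(.19,.215)]:
        P=C[b&(Z>lo)&(Z<hi)]
        if len(P)>10: print(len(P),'held',least_squares(lambda c:np.hypot(*(P[:,:2]-c).T)-.027,p[:2],loss='soft_l1',f_scale=.001).x.round(4))
    P=C[m&(Z>.0235)&(Z<.035)&(np.hypot(X-.62,Y-.2325)<.045)]
    if len(P)>10: print(len(P),'rim',least_squares(lambda c:np.hypot(*(P[:,:2]-c).T)-.0335,[.62,.2325],loss='soft_l1',f_scale=.001).x.round(4))
"
```

```text
t 6.85 p [0.6202 0.2306 0.2228] x [-1.     0.003 -0.   ] y [ 0.003  1.    -0.001] z [ 0.    -0.001 -1.   ]
q [-0.599  0.502  0.252  1.494 -0.13   1.163  1.243] w 0.021298090513521536 F [ 0.42 -0.15 -0.41] T [ 0.019 -0.053 -0.012]
scene3 z [0.1633 0.2376]
210 held [0.6176 0.2297]
231 held [0.6169 0.2305]
77 rim [0.6215 0.231 ]
side3 z [0.163  0.2184]
84 held [0.6171 0.2297]
73 held [0.618  0.2298]
49 rim [0.6193 0.2341]
wrist3 z [0.1691 0.242 ]
575 held [0.6172 0.229 ]
686 held [0.6174 0.2297]
220 rim [0.6193 0.2317]
```

View pics/scene3.png

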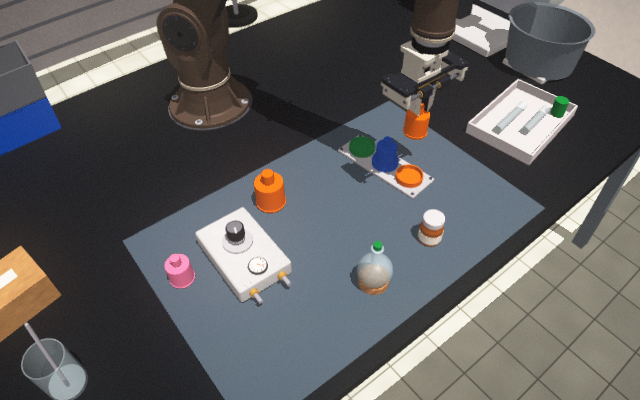

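View pics/wrist3.png

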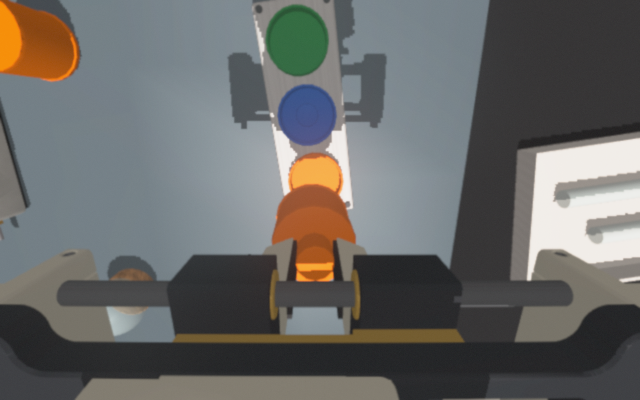

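The scene view shows the cap exposed at (235,231), the cover held upright at (416,122) and the dish at (409,177). The held axis is at (0.617,0.230) and the slot at (0.620,0.2325), so I'll correct by +3/+2.5 mm and descend about 149 mm.

Emit:
apply_moves(
  steps=[
    {"slide": [-3,2.5,20],"twist": [0,0,0],"jaw": 10},
    {"slide": [0,0,35],"twist": [0,0,0],"jaw": 10},
    {"slide": [0,0,35],"twist": [0,0,0],"jaw": 10},
    {"slide": [0,0,25],"twist": [0,0,0],"jaw": 10},
    {"slide": [0,0,10],"twist": [0,0,0],"jaw": 10},
  ],
)

```text
time: 7.62
eef_pos: [0.6216, 0.2345, 0.0949]
tool_rot: [-0.002, 0.0, 1.0, -0.001]
wrist_force: [0.6, -0.4, 0.1]
gripper_width: 0.0212
```

```bash
python3 -c "
from h import *
st(); 
for n in ['scene','side']: snap(n,n+'4')
a=cv2.imread('pics/scene4.png')[100:220,330:450];b=cv2.imread('pics/side4.png')[240:360,240:360]
cv2.imwrite('pics/c4.png',np.hstack([cv2.resize(a,(400,400),interpolation=2),cv2.resize(b,(400,400),interpolation=2)]))"
```

```text
t 7.625 p [0.6216 0.2345 0.0949] x [-1.     0.001  0.003] y [ 0.001  1.    -0.002] z [-0.003 -0.002 -1.   ]
q [-0.583  0.626  0.221  1.619 -0.162  0.919  1.266] w 0.021175785305837913 F [ 0.6  -0.41  0.07] T [0.034 0.003 0.005]
```

View pics/c4.png

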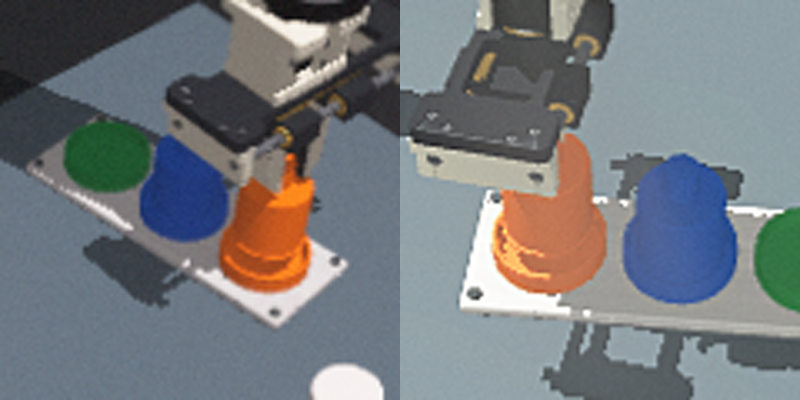

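The cover stands above the dish with clear margins on both sides. I'll lower the last ~20 mm slowly.

Emit:
apply_moves(
  steps=[
    {"slide": [0,0,7],"twist": [0,0,0],"jaw": 10},
    {"slide": [0,0,6],"twist": [0,0,0],"jaw": 10},
    {"slide": [0,0,4],"twist": [0,0,0],"jaw": 10},
    {"slide": [0,0,1.5],"twist": [0,0,0],"jaw": 10},
    {"slide": [0,0,0],"twist": [0,0,0],"jaw": 10},
  ],
)

```text
time: 8.35
eef_pos: [0.623, 0.2352, 0.0793]
tool_rot: [0.0, 0.0, 1.0, 0.0]
wrist_force: [0.0, 0.3, -0.7]
gripper_width: 0.0213
```

Emit:
apply_moves(
  steps=[
    {"slide": [0,0,1],"twist": [0,0,0],"jaw": 10},
    {"slide": [0,0,0.5],"twist": [0,0,0],"jaw": 10},
    {"slide": [0,0,0],"twist": [0,0,0],"jaw": 10},
  ],
)

```text
time: 8.72
eef_pos: [0.623, 0.2352, 0.0777]
tool_rot: [0.0, 0.0, 1.0, 0.0]
wrist_force: [0.2, 0.5, -0.4]
gripper_width: 0.0215
```

```bash
python3 -c "
from h import *
st()
for n in ['scene','side']: snap(n,n+'5')
for t in ['scene5','side5']:
    q=load(t); C=cloud(q); hsv=cv2.cvtColor(q['im'],cv2.COLOR_RGB2HSV); H,S,V=[hsv[...,i].astype(int) for i in range(3)]
    X,Y,Z=np.moveaxis(C,-1,0)
    m=(H>=3)&(H<=16)&(S>150)&(V>70)&(q['d']>0)&(np.hypot(X-.62,Y-.2325)<.045)
    print(t,np.percentile(Z[m],[99,99.8]))
"
```

```text
t 8.725 p [0.623  0.2352 0.0777] x [-1.     0.001 -0.   ] y [0.001 1.    0.   ] z [ 0.  0. -1.]
q [-0.579  0.645  0.215  1.631 -0.167  0.883  1.271] w 0.021515256949569458 F [ 0.25  0.48 -0.35] T [-0.021  0.016  0.036]
scene5 [0.0912147  0.09553476]
side5 [0.073046   0.07454775]
```

Emit:
apply_moves(
  steps=[
    {"slide": [0,0,1.5],"twist": [0,0,0],"jaw": 10},
    {"slide": [0,0,1],"twist": [0,0,0],"jaw": 10},
    {"slide": [0,0,1],"twist": [0,0,0],"jaw": 10},
    {"slide": [0,0,0],"twist": [0,0,0],"jaw": 10},
  ],
)

```text
time: 9.32
eef_pos: [0.624, 0.2344, 0.0759]
tool_rot: [0.001, 0.001, 1.0, 0.0]
wrist_force: [-3.2, -3.5, 12.3]
gripper_width: 0.0212
```

There's contact at TCP 0.0759. The grip offset was 0.1183-0.056=0.062, so the rim is at 0.0136, which is on the floor. I'll relieve the push and release.

Emit:
apply_moves(
  steps=[
    {"slide": [0,0,-1.5],"twist": [0,0,0],"jaw": 10},
    {"slide": [0,0,0],"twist": [0,0,0],"jaw": 26},
    {"slide": [0,0,0],"twist": [0,0,0],"jaw": 34},
    {"slide": [0,0,0],"twist": [0,0,0],"jaw": 42},
    {"slide": [0,0,0],"twist": [0,0,0],"jaw": 42},
  ],
)

```text
time: 9.95
eef_pos: [0.6229, 0.2352, 0.0756]
tool_rot: [-0.0, 0.0, 1.0, 0.0]
wrist_force: [-0.4, 1.5, -0.2]
gripper_width: 0.0413
```

Emit:
apply_moves(
  steps=[
    {"slide": [0,0,-10],"twist": [0,0,0],"jaw": 42},
    {"slide": [0,0,-30],"twist": [0,0,0],"jaw": 42},
    {"slide": [0,0,-50],"twist": [0,0,0],"jaw": 60},
    {"slide": [0,0,-40],"twist": [0,0,0],"jaw": 70},
  ],
)

```text
time: 10.45
eef_pos: [0.6233, 0.2352, 0.2085]
tool_rot: [0.001, 0.0, 1.0, 0.0]
wrist_force: [0.1, 0.1, 0.5]
gripper_width: 0.0576
```

```bash
python3 -c "
from h import *
st()
for n in ['scene','side']: snap(n,n+'6')
from scipy.optimize import least_squares
for t in ['scene6','side6']:
    q=load(t); C=cloud(q); hsv=cv2.cvtColor(q['im'],cv2.COLOR_RGB2HSV); H,S,V=[hsv[...,i].astype(int) for i in range(3)]
    X,Y,Z=np.moveaxis(C,-1,0)
    m=(H>=3)&(H<=16)&(S>150)&(V>70)&(q['d']>0)&(np.hypot(X-.62,Y-.2325)<.045)
    print(t,np.percentile(Z[m],[99,99.8]))
    for lo,hi,R in [(.076,.09,.011),(.05,.066,.027),(.03,.05,.027)]:
        P=C[m&(Z>lo)&(Z<hi)]; print(len(P),least_squares(lambda c:np.hypot(*(P[:,:2]-c).T)-R,[.62,.2325],loss='soft_l1',f_scale=.001).x.round(4))
    # cap
    k=(V<90)&(np.hypot(X-.55,Y+.23)<.03)&(Z>.075)&(Z<.11)
    P=C[k]; print('cap',len(P),np.percentile(P[:,2],99).round(4)); P=P[P[:,2]<.095]; print(least_squares(lambda c:np.hypot(*(P[:,:2]-c).T)-.019,[.55,-.23],loss='soft_l1',f_scale=.001).x.round(4))
a=cv2.imread('pics/scene6.png');b=cv2.imread('pics/side6.png')
f=lambda i,y,x,s:cv2.resize(i[y:y+s,x:x+s],(300,300),interpolation=2)
cv2.imwrite('pics/c6.png',np.vstack([np.hstack([f(a,110,340,100),f(b,250,250,100)]),np.hstack([f(a,210,205,60),f(b,140,325,60)])]))"
```

```text
t 10.45 p [0.6233 0.2352 0.2085] x [-1.     0.001 -0.002] y [0.001 1.    0.001] z [ 0.002  0.001 -1.   ]
q [-0.6    0.519  0.249  1.502 -0.135  1.136  1.244] w 0.05760072151823384 F [0.08 0.13 0.52] T [ 0.043 -0.003 -0.063]
scene6 [0.09250661 0.09307513]
39 [0.6206 0.2351]
111 [0.6207 0.2354]
122 [0.6214 0.2349]
cap 154 0.1021
[ 0.5504 -0.2288]
side6 [0.08955095 0.09078049]
8 [0.6201 0.2343]
32 [0.621 0.233]
46 [0.6204 0.2336]
cap 109 0.1004
[ 0.5495 -0.2281]
```

View pics/c6.png

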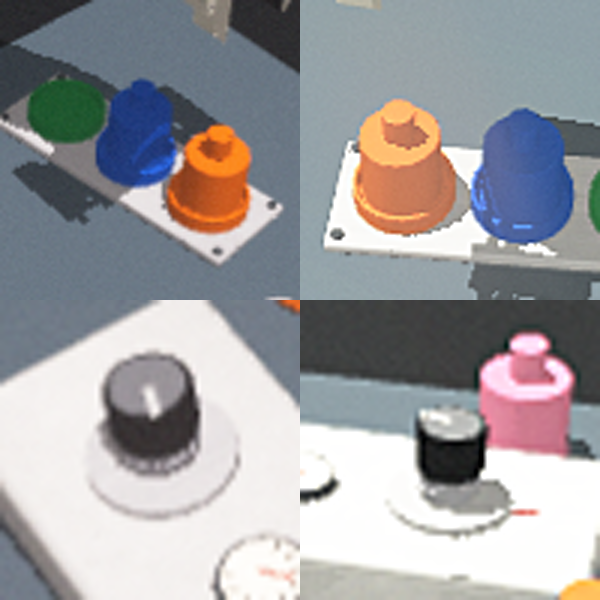

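The cover is seated upright in the orange dish (top at 0.0925 vs. 0.092 expected, axis 1–2 mm off centre). The cap is at about (0.550,-0.2285), top at about 0.101, with its white line visible. Moving above the cap.

Emit:
apply_moves(
  steps=[
    {"slide": [6,-30,0],"twist": [0,0,0],"jaw": 70},
    {"slide": [6,-40,0],"twist": [0,0,0],"jaw": 70},
    {"slide": [6,-40,0],"twist": [0,0,0],"jaw": 70},
    {"slide": [6,-40,0],"twist": [0,0,0],"jaw": 70},
    {"slide": [6,-40,0],"twist": [0,0,0],"jaw": 70},
  ],
)

```text
time: 11.18
eef_pos: [0.5924, 0.0438, 0.206]
tool_rot: [0.0, 0.0, 1.0, 0.0]
wrist_force: [0.4, 0.1, -0.7]
gripper_width: 0.07
```

Emit:
apply_moves(
  steps=[
    {"slide": [6,-40,0],"twist": [0,0,0],"jaw": 70},
    {"slide": [6,-40,0],"twist": [0,0,0],"jaw": 70},
    {"slide": [6,-40,0],"twist": [0,0,0],"jaw": 70},
    {"slide": [6,-40,0],"twist": [0,0,0],"jaw": 70},
    {"slide": [6,-40,0],"twist": [0,0,0],"jaw": 70},
  ],
)

```text
time: 11.8
eef_pos: [0.5623, -0.1561, 0.206]
tool_rot: [0.0, 0.0, 1.0, 0.0]
wrist_force: [0.7, 0.1, 0.2]
gripper_width: 0.0701
```

Emit:
apply_moves(
  steps=[
    {"slide": [6,-40,0],"twist": [0,0,0],"jaw": 70},
    {"slide": [6,-30,0],"twist": [0,0,0],"jaw": 70},
    {"slide": [0,0,0],"twist": [0,0,0],"jaw": 70},
    {"slide": [0,0,0],"twist": [0,0,0],"jaw": 70},
  ],
)

```text
time: 12.3
eef_pos: [0.5508, -0.224, 0.2057]
tool_rot: [0.0, 0.0, 1.0, 0.0]
wrist_force: [-0.2, 0.8, -0.1]
gripper_width: 0.07
```

```bash
python3 -c "
from h import *
st(); snap('wrist','wrist7'); snap('scene','scene7')
q=load('wrist7'); C=cloud(q); hsv=cv2.cvtColor(q['im'],cv2.COLOR_RGB2HSV); H,S,V=[hsv[...,i].astype(int) for i in range(3)]
X,Y,Z=np.moveaxis(C,-1,0)
n=np.hypot(X-.55,Y+.2285)<.025
top=n&(Z>.095)&(Z<.108); print(top.sum(),C[top].mean(0),np.median(Z[top]))
print(proj(q,[.55,-.2285,.101]))
c,rr=cv2.minEnclosingCircle((C[top][:,:2]*1000).astype('float32'));print(c,rr)
red=((H<8)|(H>172))&(S>90)&(Z<.06)&(np.hypot(X-.55,Y+.2285)<.1)&(X<.53); print('red',C[red].mean(0),C[red].min(0),C[red].max(0))
im=cv2.imread('pics/wrist7.png'); u,v=proj(q,[.55,-.2285,.101])[0].astype(int); cv2.imwrite('pics/w7c.png',cv2.resize(im[v-50:v+50,u-50:u+50],(600,600),interpolation=2))"
```

```text
t 12.3 p [ 0.5508 -0.224   0.2057] x [-1.  0. -0.] y [0.    1.    0.001] z [ 0.     0.001 -1.   ]
q [ 0.052  0.411  0.344  1.699 -0.156  1.059  2.017] w 0.07002821081846237 F [-0.17  0.8  -0.11] T [ 0.004  0.039 -0.008]
1253 [ 0.54774205 -0.22917193  0.1025042 ] 0.10276820639600687
[[309.71416893 202.67014221]]
(549.101806640625, -229.21176147460938) 19.702184677124023
red [ 0.50668536 -0.22824808  0.05276848] [ 0.50049228 -0.22977862  0.05135595] [ 0.51222732 -0.22756257  0.05418447]
```

View pics/w7c.png

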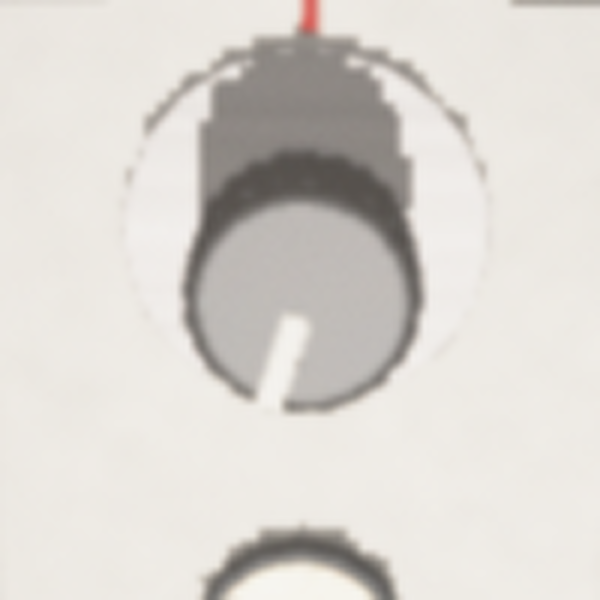

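The line points down and slightly left (+x, -y) in the crop, from (300,310) to (270,400), with the red witness straight up. I'll quantify the angle.

```bash
python3 -c "
from h import *
def onz(q,uv,z):
    o,d=ray(q,uv); return (o+d*(z-o[2])/d[2])[:2]
q=load('wrist7'); hsv=cv2.cvtColor(q['im'],cv2.COLOR_RGB2HSV)
C=cloud(q); n=(np.hypot(C[...,0]-.549,C[...,1]+.229)<.0175)&(C[...,2]>.095)
V=hsv[...,2].astype(int); print(np.percentile(V[n],[5,50,90,99]))
L=n&(V>218); vs,us=np.nonzero(L); print(len(us))
W=np.array([onz(q,(u,v),.101) for u,v in zip(us,vs)])
# cap top centre by plane projection of all top px
cx=onz(q,(309.7,202.7),.101)
vt,ut=np.nonzero(n); 
m=W.mean(0); u,s,vv=np.linalg.svd(W-m); d=vv[0]*np.sign(vv[0,0]); print(m,s,'angle',np.degrees(np.arctan2(d[1],d[0])))
print('from centre', np.degrees(np.arctan2(m[1]+.229,m[0]-.549)))
go((.5495,-.2288,.0685))
"
```

```text
[133. 191. 196. 243.]
68
[ 0.55925879 -0.23246189] [0.03610146 0.01028509] angle -17.7415017492152
from centre -18.64730245921994
slide [  1.6  -5.6 137.2] 137.3
```

The cap is unscrewed by about 164° (2.86 rad). That is within 1.9–3.2, and the top height of 0.101 fits. I'll descend over the cap.

Emit:
apply_moves(
  steps=[
    {"slide": [1.5,-5.5,40],"twist": [0,0,0],"jaw": 70},
    {"slide": [0,0,40],"twist": [0,0,0],"jaw": 70},
    {"slide": [0,0,35],"twist": [0,0,0],"jaw": 65},
    {"slide": [0,0,20],"twist": [0,0,0],"jaw": 60},
    {"slide": [0,0,0],"twist": [0,0,0],"jaw": 55},
  ],
  grip_force=25,
)

```text
time: 13.02
eef_pos: [0.5485, -0.2287, 0.0693]
tool_rot: [-0.001, -0.0, 1.0, 0.001]
wrist_force: [-0.0, 0.0, 0.4]
gripper_width: 0.0562
```

Emit:
apply_moves(
  steps=[
    {"slide": [0,0,0],"twist": [0,0,0],"jaw": 50},
    {"slide": [0,0,0],"twist": [0,0,0],"jaw": 30},
    {"slide": [0,0,0],"twist": [0,0,0],"jaw": 25},
    {"slide": [0,0,0],"twist": [0,0,0],"jaw": 25},
    {"slide": [0,0,0],"twist": [0,0,0],"jaw": 25},
  ],
)

```text
time: 13.65
eef_pos: [0.5499, -0.2295, 0.0717]
tool_rot: [0.001, -0.0, 1.0, 0.0]
wrist_force: [-0.6, 3.8, 6.0]
gripper_width: 0.0375
```

```bash
python3 -c "
from h import *
st(); snap('side','side8')
im=cv2.imread('pics/side8.png')[110:230,290:410]; cv2.imwrite('pics/s8c.png',cv2.resize(im,(600,600),interpolation=2))"
```

```text
t 13.65 p [ 0.5499 -0.2295  0.0717] x [-1.    -0.    -0.001] y [-0.     1.     0.001] z [ 0.001  0.001 -1.   ]
q [ 0.102  0.564  0.295  1.829 -0.225  0.78   2.085] w 0.03745219238084604 F [-0.62  3.82  5.95] T [ 0.84   0.171 -0.071]
```

View pics/s8c.png

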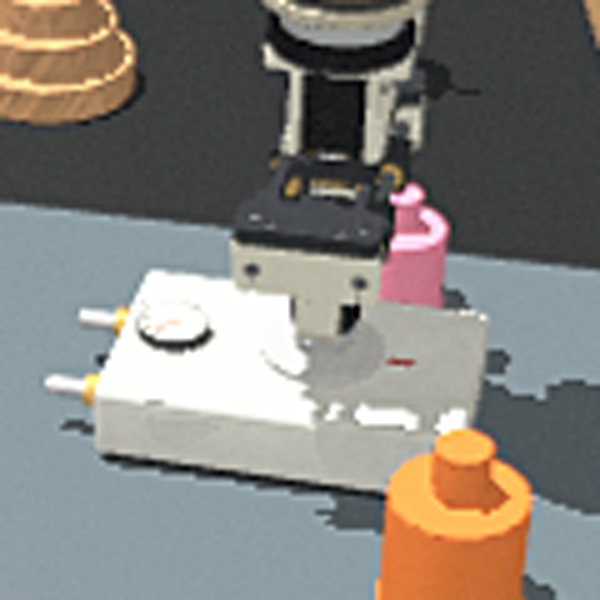

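The cap is gripped (37.5 mm). Now I'll screw clockwise, 10° per row, following the thread down.

Emit:
apply_moves(
  steps=[
    {"slide": [0,0,0.2],"twist": [0,0,10],"jaw": 25},
    {"slide": [0,0,0.2],"twist": [0,0,10],"jaw": 25},
    {"slide": [0,0,0.2],"twist": [0,0,10],"jaw": 25},
    {"slide": [0,0,0.2],"twist": [0,0,10],"jaw": 25},
    {"slide": [0,0,0.2],"twist": [0,0,10],"jaw": 25},
  ],
)

```text
time: 14.32
eef_pos: [0.5499, -0.2295, 0.0708]
tool_rot: [0.0, 0.425, 0.905, 0.001]
wrist_force: [-1.0, 4.2, 7.0]
gripper_width: 0.0374
```

```bash
python3 -c "
from h import *
st(); p,R,s=tool(); x=R.as_matrix()[:,0]; print('yaw x',np.degrees(np.arctan2(x[1],x[0]))); snap('wrist','wrist9'); snap('scene','scene9')"
```

```text
t 14.325 p [ 0.5499 -0.2295  0.0708] x [-0.639  0.769 -0.   ] y [0.769 0.639 0.002] z [ 0.002  0.001 -1.   ]
q [-0.059  0.602  0.539  1.844 -0.416  0.808  1.386] w 0.03739246656516851 F [-1.05  4.22  7.  ] T [0.785 0.369 0.12 ]
yaw x 129.69109764596294
```

View pics/wrist9.png

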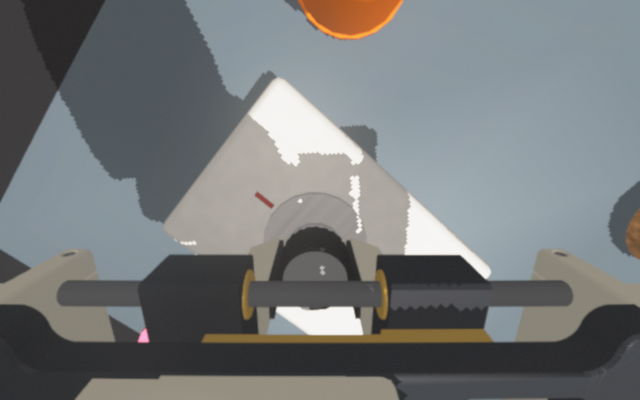

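Emit:
apply_moves(
  steps=[
    {"slide": [0,0,0.2],"twist": [0,0,10],"jaw": 25},
    {"slide": [0,0,0.2],"twist": [0,0,10],"jaw": 25},
    {"slide": [0,0,0.2],"twist": [0,0,10],"jaw": 25},
    {"slide": [0,0,0.2],"twist": [0,0,10],"jaw": 25},
    {"slide": [0,0,0.2],"twist": [0,0,10],"jaw": 25},
  ],
)

```text
time: 15.05
eef_pos: [0.5499, -0.2294, 0.0698]
tool_rot: [-0.0, 0.768, 0.641, 0.001]
wrist_force: [-1.5, 4.4, 9.0]
gripper_width: 0.0376
```

```bash
cat >> h.py <<'E'
def yaw():
    st(); p,R,s=tool(); x=R.as_matrix()[:,0]; print('yaw x',np.degrees(np.arctan2(x[1],x[0])).round(2))
E
python3 -c "
from h import *
yaw()"
```

```text
t 15.05 p [ 0.5499 -0.2294  0.0698] x [0.179 0.984 0.002] y [ 0.984 -0.179  0.001] z [ 0.002  0.002 -1.   ]
q [-0.205  0.671  0.779  1.856 -0.611  0.87   0.698] w 0.03756301988516624 F [-1.51  4.36  9.  ] T [0.834 0.657 0.088]
yaw x 79.7
```

Emit:
apply_moves(
  steps=[
    {"slide": [0,0,0.1],"twist": [0,0,10],"jaw": 25},
    {"slide": [0,0,0.1],"twist": [0,0,10],"jaw": 25},
    {"slide": [0,0,0.1],"twist": [0,0,10],"jaw": 25},
    {"slide": [0,0,0.2],"twist": [0,0,10],"jaw": 25},
    {"slide": [0,0,0.2],"twist": [0,0,10],"jaw": 25},
  ],
)

```text
time: 15.68
eef_pos: [0.5499, -0.2294, 0.069]
tool_rot: [-0.001, 0.967, 0.256, 0.001]
wrist_force: [-2.2, 4.8, 7.7]
gripper_width: 0.0376
```

```bash
python3 -c "
from h import *
yaw(); snap('wrist','wrist10')"
```

```text
t 15.675 p [ 0.5499 -0.2294  0.069 ] x [0.869 0.496 0.002] y [ 0.496 -0.869 -0.001] z [ 0.002  0.002 -1.   ]
q [-3.200e-01  7.730e-01  1.007e+00  1.865e+00 -8.000e-01  9.720e-01
  1.000e-03] w 0.03762889253194073 F [-2.23  4.81  7.66] T [0.886 0.586 0.06 ]
yaw x 29.7
```

View pics/wrist10.png

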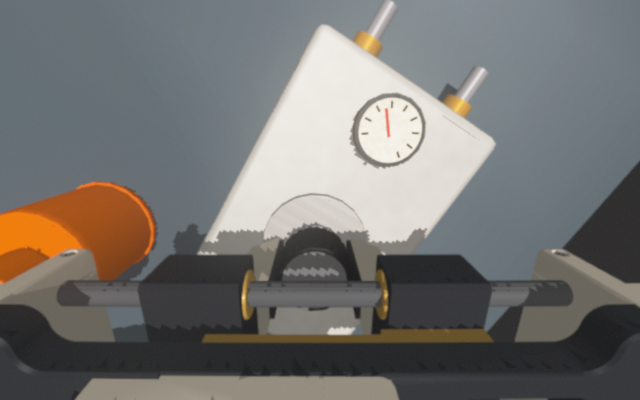

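150° has been turned without the torque rising. I'll approach the stop in small steps.

Emit:
apply_moves(
  steps=[
    {"slide": [0,0,0.1],"twist": [0,0,4],"jaw": 25},
    {"slide": [0,0,0.1],"twist": [0,0,4],"jaw": 25},
  ],
)

```text
time: 15.98
eef_pos: [0.5499, -0.2294, 0.0688]
tool_rot: [-0.001, 0.982, 0.19, 0.001]
wrist_force: [-1.5, 4.5, 9.9]
gripper_width: 0.0377
```

```bash
python3 -c "
from h import *
yaw()"
```

```text
t 15.975 p [ 0.5499 -0.2294  0.0688] x [0.928 0.373 0.002] y [ 0.373 -0.928 -0.001] z [ 0.001  0.002 -1.   ]
q [-0.335  0.792  1.041  1.866 -0.828  0.991 -0.111] w 0.03771280799592279 F [-1.49  4.53  9.88] T [0.899 0.525 0.026]
yaw x 21.9
```

Emit:
apply_moves(
  steps=[
    {"slide": [0,0,0.1],"twist": [0,0,3],"jaw": 25},
    {"slide": [0,0,0],"twist": [0,0,0],"jaw": 25},
  ],
)

```text
time: 16.23
eef_pos: [0.5499, -0.2294, 0.0688]
tool_rot: [-0.001, 0.986, 0.165, 0.001]
wrist_force: [-1.5, 6.0, 11.0]
gripper_width: 0.0374
```

```bash
python3 -c "
from h import *
yaw()"
```

```text
t 16.225 p [ 0.5499 -0.2294  0.0688] x [0.946 0.325 0.002] y [ 0.325 -0.946 -0.001] z [ 0.001  0.002 -1.   ]
q [-0.34   0.799  1.053  1.866 -0.838  0.998 -0.152] w 0.03738855684760193 F [-1.51  6.   11.05] T [ 1.028  0.47  -0.098]
yaw x 18.97
```

Emit:
apply_moves(
  steps=[
    {"slide": [0,0,0],"twist": [0,0,3],"jaw": 25},
    {"slide": [0,0,0],"twist": [0,0,0],"jaw": 25},
  ],
)

```text
time: 16.48
eef_pos: [0.5499, -0.2294, 0.0687]
tool_rot: [-0.001, 0.99, 0.139, 0.001]
wrist_force: [-1.8, 4.3, 9.9]
gripper_width: 0.0376
```

```bash
python3 -c "
from h import *
yaw()"
```

```text
t 16.475 p [ 0.5499 -0.2294  0.0687] x [0.961 0.276 0.002] y [ 0.276 -0.961 -0.001] z [ 0.001  0.002 -1.   ]
q [-0.345  0.807  1.065  1.867 -0.848  1.006 -0.195] w 0.037565905019015466 F [-1.84  4.3   9.89] T [0.929 0.495 0.434]
yaw x 16.03
```

Emit:
apply_moves(
  steps=[
    {"slide": [0,0,0],"twist": [0,0,3],"jaw": 25},
    {"slide": [0,0,0],"twist": [0,0,0],"jaw": 25},
  ],
)

```text
time: 16.73
eef_pos: [0.5493, -0.2295, 0.0686]
tool_rot: [-0.001, 0.994, 0.113, 0.0]
wrist_force: [-3.5, 4.4, 11.0]
gripper_width: 0.0374
```

```bash
python3 -c "
from h import *
yaw()"
```

```text
t 16.725 p [ 0.5493 -0.2295  0.0686] x [0.974 0.225 0.001] y [ 0.225 -0.974 -0.002] z [ 0.     0.002 -1.   ]
q [-0.35   0.814  1.078  1.868 -0.857  1.014 -0.238] w 0.037381504166704486 F [-3.5   4.36 10.99] T [0.921 0.901 0.509]
yaw x 13.02
```

The torque went from about 0 to 0.43 and then 0.51 N·m at yaw ≈17–13°. The stop was predicted at about 16°, so the cap is bottomed and the grip is just slipping. Quick look, then back off.

```bash
python3 -c "
from h import *
snap('wrist','wrist11'); snap('scene','scene11'); 
a=cv2.imread('pics/wrist11.png')[200:340,245:385]; b=cv2.imread('pics/scene11.png')[190:270,195:275]
cv2.imwrite('pics/c11.png',np.hstack([cv2.resize(a,(400,400),interpolation=2),cv2.resize(b,(400,400),interpolation=2)]))"
```

```text
(no output)
```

View pics/c11.png

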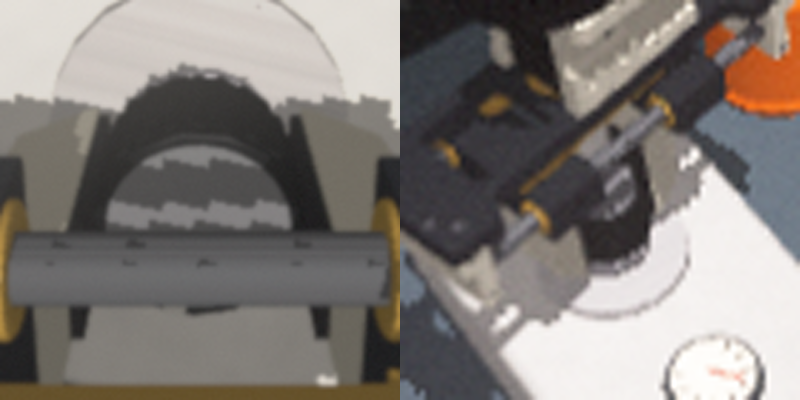

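No line shows on the visible (+x) half, consistent with it pointing at the witness. I'll back off counter-clockwise.

Emit:
apply_moves(
  steps=[
    {"slide": [0,0,-0.1],"twist": [0,0,-9],"jaw": 25},
    {"slide": [0,0,-0.1],"twist": [0,0,-9],"jaw": 25},
    {"slide": [0,0,-0.2],"twist": [0,0,-9],"jaw": 25},
    {"slide": [0,0,-0.2],"twist": [0,0,-9],"jaw": 25},
    {"slide": [0,0,-0.2],"twist": [0,0,-9],"jaw": 25},
  ],
)

```text
time: 17.45
eef_pos: [0.5495, -0.2299, 0.0695]
tool_rot: [-0.0, 0.873, 0.487, 0.001]
wrist_force: [-2.8, 2.4, 8.8]
gripper_width: 0.0376
```

```bash
python3 -c "
from h import *
yaw()"
```

```text
t 17.45 p [ 0.5495 -0.2299  0.0695] x [0.526 0.851 0.002] y [ 0.851 -0.526  0.   ] z [ 0.001  0.001 -1.   ]
q [-0.26   0.712  0.883  1.861 -0.696  0.91   0.404] w 0.03760058502095321 F [-2.82  2.44  8.77] T [ 0.554  0.64  -0.1  ]
yaw x 58.27
```

Emit:
apply_moves(
  steps=[
    {"slide": [0,0,-0.2],"twist": [0,0,-9],"jaw": 25},
    {"slide": [0,0,-0.2],"twist": [0,0,-9],"jaw": 25},
    {"slide": [0,0,-0.2],"twist": [0,0,-9],"jaw": 25},
    {"slide": [0,0,-0.2],"twist": [0,0,-9],"jaw": 25},
    {"slide": [0,0,-0.2],"twist": [0,0,-9],"jaw": 25},
  ],
)

```text
time: 18.08
eef_pos: [0.55, -0.23, 0.0704]
tool_rot: [0.001, 0.621, 0.784, 0.001]
wrist_force: [-0.3, 2.0, 3.9]
gripper_width: 0.0378
```

Emit:
apply_moves(
  steps=[
    {"slide": [0,0,0],"twist": [0,0,0],"jaw": 25},
    {"slide": [0,0,0],"twist": [0,0,0],"jaw": 25},
  ],
)

```text
time: 18.32
eef_pos: [0.5499, -0.23, 0.0703]
tool_rot: [0.0, 0.624, 0.781, 0.001]
wrist_force: [0.3, 3.5, 8.2]
gripper_width: 0.0376
```

```bash
python3 -c "
from h import *
yaw(); snap('wrist','wrist12'); snap('scene','scene12'); snap('side','side12')
a=cv2.imread('pics/wrist12.png')[200:340,245:385]; b=cv2.imread('pics/scene12.png')[190:270,195:275]
cv2.imwrite('pics/c12.png',np.hstack([cv2.resize(a,(400,400),interpolation=2),cv2.resize(b,(400,400),interpolation=2)]))
q=load('wrist12'); 
c=np.array([.55,-.2293,.0996])
for a in [80,85,90,95,100]:
    w=np.radians(178.5+a); print(a,((proj(q,[c+k*np.array([np.cos(w),np.sin(w),0]) for k in (0,.008,.018)])-[245,200])*400/140).round(0).tolist())
"
```

```text
t 18.325 p [ 0.5499 -0.23    0.0703] x [-0.221  0.975  0.   ] y [0.975 0.221 0.002] z [ 0.002  0.001 -1.   ]
q [-0.142  0.637  0.673  1.85  -0.524  0.838  1.019] w 0.03764725112148787 F [0.25 3.54 8.16] T [ 0.569 -0.006  0.081]
yaw x 102.75
80 [[204.0, 223.0], [186.0, 258.0], [164.0, 300.0]]
85 [[204.0, 223.0], [189.0, 259.0], [172.0, 303.0]]
90 [[204.0, 223.0], [193.0, 260.0], [180.0, 305.0]]
95 [[204.0, 223.0], [197.0, 261.0], [188.0, 306.0]]
100 [[204.0, 223.0], [201.0, 261.0], [197.0, 307.0]]
```

View pics/c12.png

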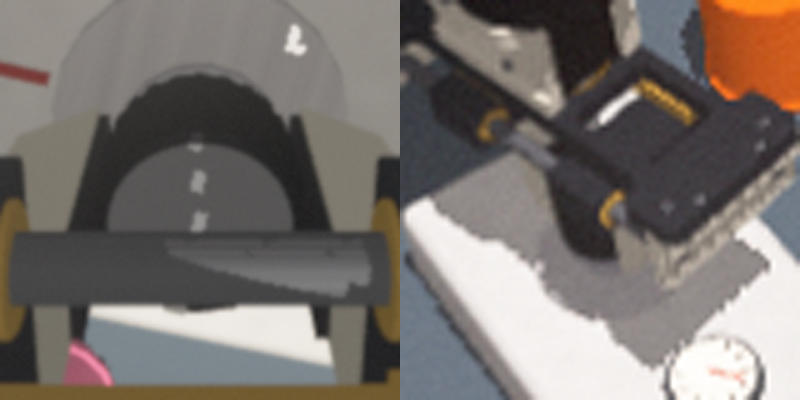

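```bash
python3 -c "
from h import *
o=[]
for t in ['wrist11','wrist12']:
    a=cv2.imread(f'pics/{t}.png')[295:320,285:345]; o.append(cv2.resize(a,(720,300),interpolation=cv2.INTER_NEAREST))
cv2.imwrite('pics/c13.png',np.clip(np.vstack(o)*1.5,0,255).astype('uint8'))"
```

```text
(no output)
```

View pics/c13.png

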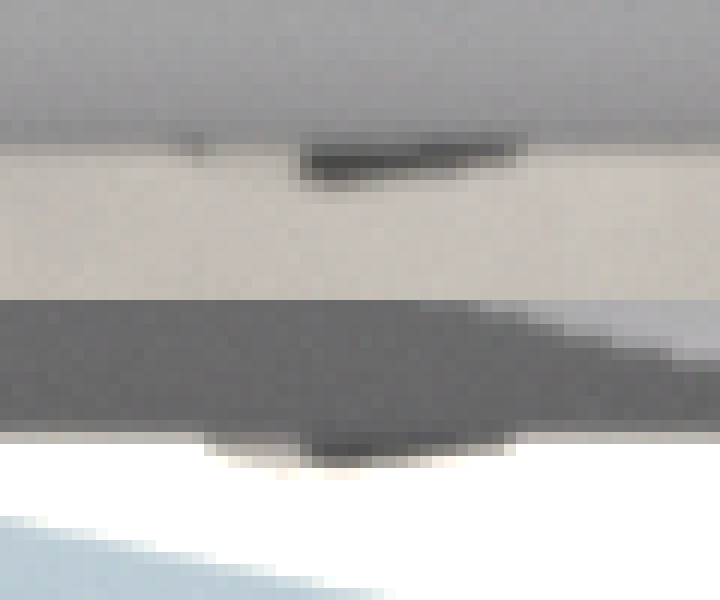

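Below the bar, the white line's tip shows in both frames as the light gap beside the dark rim (columns about 302–310, row about 308). I'll turn that into angles.

```bash
python3 -c "
from h import *
for t,z in [('wrist11',.098),('wrist12',.0996)]:
    q=load(t)
    for c in ([.5495,-.2290],[.55,-.2295]):
      A=np.radians(np.arange(150,300,.5)); P=np.array([[c[0]+.019*np.cos(a),c[1]+.019*np.sin(a),z] for a in A]); uv=proj(q,P)
      best=[(u,[(round(np.degrees(A[i]),1),uv[i].round(1).tolist()) for i in [np.argmin(abs(uv[:,0]-u)+(uv[:,1]<290)*1e3)]]) for u in (302,306,310)]
      print(t,c,best)
"
```

```text
wrist11 [0.5495, -0.229] [(302, [(np.float64(174.0), [302.0, 307.0])]), (306, [(np.float64(180.5), [305.9, 307.9])]), (310, [(np.float64(187.0), [309.9, 308.4])])]
wrist11 [0.55, -0.2295] [(302, [(np.float64(172.0), [302.0, 306.0])]), (306, [(np.float64(179.0), [306.1, 307.1])]), (310, [(np.float64(185.5), [310.1, 307.8])])]
wrist12 [0.5495, -0.229] [(302, [(np.float64(260.5), [302.0, 306.3])]), (306, [(np.float64(267.0), [305.9, 307.4])]), (310, [(np.float64(274.0), [310.1, 308.2])])]
wrist12 [0.55, -0.2295] [(302, [(np.float64(259.0), [301.9, 306.9])]), (306, [(np.float64(266.0), [306.0, 308.2])]), (310, [(np.float64(272.5), [309.9, 309.0])])]
```

At the stop the line is at 179–180°, which is the witness direction. Now it's about 267°, so about 88° (±3°) has been backed off. I'll nudge 1.5° to allow for grip wind-up, then settle and check.

Emit:
apply_moves(
  steps=[
    {"slide": [0,0,0],"twist": [0,0,-1.5],"jaw": 25},
    {"slide": [0,0,0],"twist": [0,0,0],"jaw": 25},
    {"slide": [0,0,0],"twist": [0,0,0],"jaw": 25},
    {"slide": [0,0,0],"twist": [0,0,0],"jaw": 25},
  ],
)

```text
time: 18.98
eef_pos: [0.55, -0.23, 0.0703]
tool_rot: [0.0, 0.614, 0.789, 0.001]
wrist_force: [0.4, 3.4, 8.5]
gripper_width: 0.0374
```

```bash
python3 -c "
from h import *
yaw(); snap('scene','scene14'); snap('side','side14')"
```

```text
t 18.975 p [ 0.55   -0.23    0.0703] x [-0.246  0.969 -0.   ] y [0.969 0.246 0.001] z [ 0.001  0.    -1.   ]
q [-0.139  0.635  0.666  1.85  -0.518  0.836  1.039] w 0.03742307895922034 F [0.41 3.43 8.51] T [0.559 0.123 0.025]
yaw x 104.25
```

View pics/scene14.png

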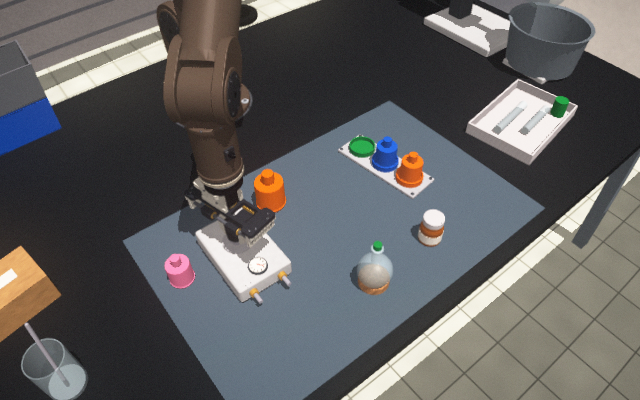

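View pics/side14.png

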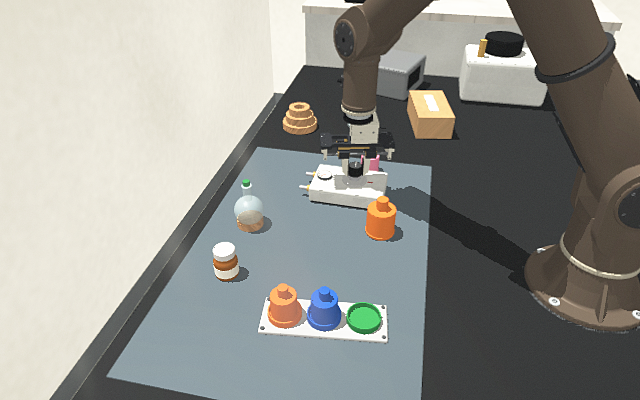

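The orange cover stands upright in its dish (scene 411,170; side 285,305). The blue cover, flask, jar, pink hood and large orange hood have not moved. The gripper is on the cap. Handing in.

```bash
python3 -c "
from h import *
print(r.finish_job()); st()"
```

```text
the job is handed in; nothing more can be done
None
the job is handed in; nothing more can be done
```

The job is done and handed in at about 19 s of the 58 s; the hand-in gives no verdict.

**Cover:** I lifted the smaller orange cover off the manifold and set it down upright in the orange dish. Its top measured 0.0925 m (0.092 expected), and its axis is 1–2 mm from the dish centre. The large orange hood and the pink one were not touched.

**Cap:** I screwed it clockwise about 164°, as the white line had predicted. At the stop the torque rose to 0.43–0.51 N·m, the grip slipped slightly, and the line pointed at the red witness line. I then backed it off a quarter turn, and the gripper still holds the cap (37.4 mm opening at 25 N).

**Last checks:**
- **Back-off angle:** this is the least certain figure. After turning the tool back 90°, the camera showed about 88° ±3°, because only the tip of the white line was visible. I added 1.5° for wind-up in the grip, so the tool turned 91.2° back in all, and I did not re-read the line after that.
- **Forces:** the highest reading was about 13 N at the wrist, well under the limit.
- **Bystanders:** the blue cover, flask and jar stand where they were in the last pictures.

One set of move calls was refused early on because the twist value was missing; nothing moved.

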